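Slide the gas canister into its bench bay and shut the gate

ROBOT

A 7-joint arm with a two-finger parallel gripper is mounted at the origin on the work surface. World frame = base frame: x ahead of the robot, y to its left, z up, the work surface at z = 0. Lengths are in m, angles in rad, forces in N, time in s.
With the tool pointing down it reaches from about 0.425 to 0.925 m from the base axis. Payload 6.8 kg.
Tool frame: the origin (TCP) lies at the very end of the fingers, on their centre line; the grasp point (between the pads) lies 19 mm behind it (r.grip_point_offset is the distance from the TCP to the grasp point, in m); z points along the fingers, y is the line along which they close (so a half turn about z gives the same grasp; the last joint's range is limited). The gripper opens to 85 mm and grips with 20 to 120 N. Pads are 22 mm wide; open, the fingers measure 114 mm over their backs; the gripper's body (76 mm by 85 mm) begins 54 mm behind the grasp point. The pads swing forward as they close: fully open they stand 13 mm farther back than shut.
Start: joints at [-1.298, 0.477, 0.022, 1.555, -0.011, 1.109, -0.083], TCP at [0.251, 0.627, 0.231] pointing down, gripper open.
Joint ranges: [-2.96, 2.96], [-0.34, 2.1], [-1.41, 1.46], [0.24, 2.44], [-1.37, 4.51], [0.17, 1.92], [-2.96, 2.96]. Speed limits (rad/s): [2.39, 2.39, 3.14, 3.14, 3.14, 3.14, 3.14].

INTERFACE

Orientations are given as a rotation vector (axis times angle).
In Python, from bench import status, eyes, r gives the robot as it stands.
- The arm moves only by the shell command python3 -m crank 'ROWS' [OPENING] [FORCE]. ROWS is JSON, a list of rows, each a list of 6 numbers: the shift along the tool's x, y, z normalised to -1 to 1, where 1 is 0.02 m, then the turn, a rotation vector about the tool's x, y, z normalised to -1 to 1, where 1 is 45 degrees. A call has 1 to 12 rows; each row shifts and turns the commanded pose from where the row before left it, along the tool's axes as they then stand; what a row does not reach is not made up. A row lasts 1/10 s, in which the tool goes at most 50 mm and 8.59 degrees, less where a joint would pass 70% of its speed; a pose out of reach is approached as far as the arm can. A call with a number of a shift or a turn outside -1 to 1 is refused whole. A call with a gripper value outside its range is refused whole. OPENING is the opening, from 0 (shut) to 1 (fully open), set as the call begins (- or left out, the last holds). The fingers move at their own pace and stop on an object; FORCE is the grip in N (left out, the last holds). Time passes only in rows, so rows that do not move let the fingers close. It gives the time, the measured TCP pose, the force, the opening and the grip force at its end, in the units of the state.
- status.get_obs(): the state, without advancing time (a new reading comes with each control period).
- eyes.grab_frame(name): name is "scene" or "top" or "wrist"; returns a dict with "image" (420x560x3 uint8, red, green, blue), "depth" (420x560 float32, m along the optical axis (not along the pixel's ray), 0 where there is no reading), "fovy" (degrees; the focal length in pixels is half the picture's height over the tangent of half this angle, whatever the lens; pixels are square), "cx", "cy" (the principal point, pixels), "k1" (the pictures are not rectified: a ray, as slopes to the right and down, at radius r is drawn at 1 + k1 r^2 times it, then the intrinsics apply), "world_to_cam" (4x4, takes a point from world to camera coordinates). Camera axes: x right, y up, looking along -z (the intrinsics and any distortion apply to the point x, -y, -z); pixel columns grow to the right and rows downward; lengths in m; the calibration is good to about 2 mm. A picture is of the moment at which its call begins.
- r.hand_in(): hands the job in; it is judged then, once.
The state is a dict: "clock": time; "joints": joint angles; "qvel": joint speeds; "tau": joint torques, N m; "tcp_pos": TCP position; "orientation": TCP orientation; "contact_force": force on the tool from outside, world axes, zero at the start; "moment": the same for the moment, N m; "grip_width": finger opening in m; "gripper_force": force on a finger pad.
Only numpy, scipy, OpenCV 4.12 (cv2) and the standard library are available. Lean on these libraries where they do the work, as an engineer would, in place of code of your own. Each camera call takes 0.05 s, during which the arm holds its last target. There are 200 camera calls.

TASK

Slide the tall gas canister along the bench into the steel bay, pushing it low down so that it stays upright and is never lifted, until it meets the cushion at the back; then lean on it against the cushion with about 10 N for a second, never more than 20 N. Then swing the bay's gate fully shut behind it, let go, and leave the other things on the bench where they are.

Things in the scene. Friction and masses are not known exactly. Their poses are not given: they have to be found in the camera images.
- canister_mid (a point): The tall narrow grey gas canister, loose on the bench: upright cylinder 60 mm across (straight sides up to 185 mm), then a 24 mm neck; 240 mm tall, 0.4 to 0.75 kg. The point is on its axis, 120 mm above its underside; z points up its axis. It slides with 1.5 to 6 N and topples if pushed high up (stay below 40 mm). Push its sides, do not grasp it.
- bay: The steel bay, fixed to the bench. Origin: on the bench surface (z = 0), on the bay's centre line; x points into the bay (the way the canister is pushed), y to the left of that, z up. Two rails, 14 mm high and 6 mm thick, run from x = -85 to +97 mm with 72 mm clear between them; outside each lies a 3 mm thick flange out to 64 mm from the centre line.
- bay_mouth (a point): Point on the bench on the bay's centre line at x = -118 mm: the outer ends of the two flared wings (14 mm high, 40 mm long, about 118 mm apart here) that funnel into the rails.
- bay_wall (a point): Top middle of the face of the bay's end wall, 60 mm up, at x = +89 mm. Before it a rubber cushion (50 mm wide, 18 to 48 mm above the bench) sits on an adjustable stop; its face is at x = +16 to +42 mm (differs each time, not measured), so the canister meets it with its axis at x = -14 to +12 mm. It yields 1 mm per 5 N, up to 6 mm, and springs back a little.
- gate (a joint): Angle of the swing gate, rad: 0 = shut, bar straight across the mouth, pointing to the bay's +y; it grows as the bar swings outward, to bay -x at 1.57, up to 2.3. At angle a the bar points along (-sin a, cos a) in the bay's x, y. Steel bar 10 mm thick, 25 to 47 mm above the bench, reaching 120 mm from the pivot. Moves with under 2 N at its end and stays where left.
- gate_pivot (a point): Axis of the gate's upright pivot pin, at bay x = -62 mm, y = -64 mm, 47 mm above the bench (top of the bar). The hub is 24 mm across.
- gate_end (a point): Point on the gate bar's centre line, 112 mm from the pivot axis, 48 mm above the bench; there an upright stub 12 mm across rises to 71 mm above the bench.
- flux_jar: Bystander: jar 64 mm across and 75 mm tall; origin under its centre. Leave it.
- firebrick: Bystander: piece of firebrick 110 x 75 x 45 mm (x, y, z); origin under its centre. Leave it.
- rivet_cup: Bystander: steel cup 72 mm across and 60 mm tall; origin under its centre. Leave it.
- hammer: Bystander: hammer lying on the bench, origin at its middle. Leave it.
Things that resemble listed ones, but are neither listed nor needed, are in the scene too. Of the things like the part that bears canister_mid, leave any that is red; of the rest the smaller one is meant.

How it is judged:
On the way, in this order (a step that is already met when the one before it is completed fails the run):
1. the canister has been slid upright between the rails of the bay, past the gate (x of canister_mid in the frame of bay above -0.05 m and y of canister_mid in the frame of bay between -0.012 and 0.012 m and angle between canister_mid's own z axis and vertical below 0.1 rad), for 0.1 s.
2. the canister is pressed against the cushion with 3.5 to 16 N for half a second (x of canister_mid in the frame of bay above -0.02 m and contact force between canister and bay between 3.5 and 16 N), for 0.5 s.
At the end, for the whole second after the job is handed in: The canister stands upright (within 0.06 rad) and at rest in the bay, its axis at bay x between -22 and +22 mm and within 12 mm of the centre line, and the gate is shut behind it (within 0.12 rad) (x of canister_mid in the frame of bay between -0.022 and 0.022 m and y of canister_mid in the frame of bay between -0.012 and 0.012 m and angle between canister_mid's own z axis and vertical below 0.06 rad and linear speed of canister below 0.01 m/s and value of joint gate below 0.12 rad); the robot touches nothing.
It fails at once if the canister is tipped by more than 0.2 rad (angle between canister_mid's own z axis and vertical above 0.2 rad).
It fails at once if the canister is lifted off the bench (its middle more than 15 mm above where it stood) (height (world z) of canister_mid above 0.135 m).
It fails at once if the canister is pressed against the bay with more than 20 N (contact force between canister and bay above 20 N).
It fails at once if a bystander is moved by more than 15 mm (distance of any of flux_jar, firebrick, rivet_cup, hammer from where it was at the start of the episode above 0.015 m).
It also fails if it takes over 72 s, if anything falls off the work surface, if the arm or the gripper's body presses on something with over 40 N, if the wrist force passes 120 N, or if a joint passes its speed limit or range.

## Working session

There is one attempt and no reset: what is moved stays moved. The work goes in short steps, Python scripts to look and compute and a shell command to move; the robot and the scene stay as the last step left them, time stands still between calls to the robot, and variables do not carry over. Pictures are saved under pics/ and viewed, at most 10 in all, crops included, and the job is handed in when it is done.

```bash
mkdir -p pics; cat > h.py <<'E'
import numpy as np, cv2
from bench import status, eyes, r
def intr(f):
    h,w=f["image"].shape[:2]; fl=h/2/np.tan(np.radians(f["fovy"])/2)
    return fl
def save(f,n,crop=None,s=1):
    im=f["image"][:,:,::-1]
    if crop: x0,y0,x1,y1=crop; im=im[y0:y1,x0:x1]
    cv2.imwrite("pics/"+n,cv2.resize(im,None,fx=s,fy=s,interpolation=cv2.INTER_CUBIC))
def rays(f,uv):
    fl=intr(f); K=np.array([[fl,0,f["cx"]],[0,fl,f["cy"]],[0,0,1]])
    p=cv2.undistortPoints(np.array(uv,float).reshape(-1,1,2),K,np.array([f["k1"],0,0,0,0.])).reshape(-1,2)
    return np.c_[p[:,0],-p[:,1],-np.ones(len(p))]
def toworld(f,c):
    M=np.linalg.inv(f["world_to_cam"]); return c@M[:3,:3].T+M[:3,3]
def plane(f,uv,z):
    d=rays(f,uv); M=np.linalg.inv(f["world_to_cam"]); o=M[:3,3]; d=d@M[:3,:3].T
    return o+d*((z-o[2])/d[:,2])[:,None]
def depthpts(f,uv):
    uv=np.array(uv); d=f["depth"][uv[:,1].astype(int),uv[:,0].astype(int)]
    return toworld(f,rays(f,uv)*d[:,None])
E
python3 - <<'E'
from h import *
import pickle
for n in("scene","top"):
    f=eyes.grab_frame(n); save(f,n+"0.png",s=1.4); pickle.dump(f,open(n+".pkl","wb"))
    M=np.linalg.inv(f["world_to_cam"]); print(n,M.round(3),f["fovy"],f["cx"],f["cy"],f["k1"])
print(status.get_obs())
E
```

```text
scene [[-0.273 -0.515  0.813  1.423]
 [ 0.962 -0.159  0.222  0.27 ]
 [ 0.015  0.843  0.538  0.666]
 [ 0.     0.     0.     1.   ]] 54.78014690237286 282.62023772694505 210.48045671151235 -0.019131989498276433
top [[-0.026  0.976 -0.215  0.373]
 [-1.    -0.024  0.011  0.052]
 [ 0.005  0.215  0.977  0.95 ]
 [ 0.     0.     0.     1.   ]] 57.61233668626348 281.764203576501 212.5208051394507 -0.06544380026495522
{'clock': 0.1, 'joints': array([-1.29807487,  0.47771338,  0.02234621,  1.55635176, -0.01146525,
        1.10928533, -0.08312921]), 'qvel': array([ 1.44264835e-03, -8.08775045e-04, -4.89012656e-04, -8.25252827e-04,
       -4.31683502e-04,  3.40694579e-04,  8.68496089e-05]), 'tau': array([ 4.63627293e-03, -5.97755992e+01,  1.61379408e+00, -2.81953222e+01,
        1.28211486e-02,  5.09066682e-03,  4.92083473e-06]), 'tcp_pos': array([0.25071104, 0.62614322, 0.23042608]), 'orientation': array([-5.94549632e-01, -3.08465717e+00,  2.54744401e-03]), 'contact_force': array([ 0.53539429, -0.02757483,  1.67371101]), 'moment': array([-0.02542846,  0.06052036,  0.0008657 ]), 'gripper_force': 0.0, 'grip_width': 0.08580883820041328}
```

View pics/scene0.png

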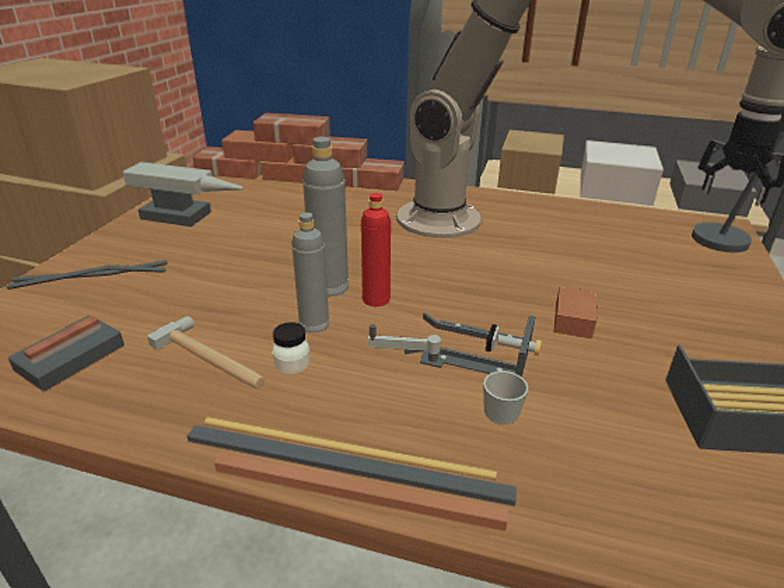

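View pics/top0.png

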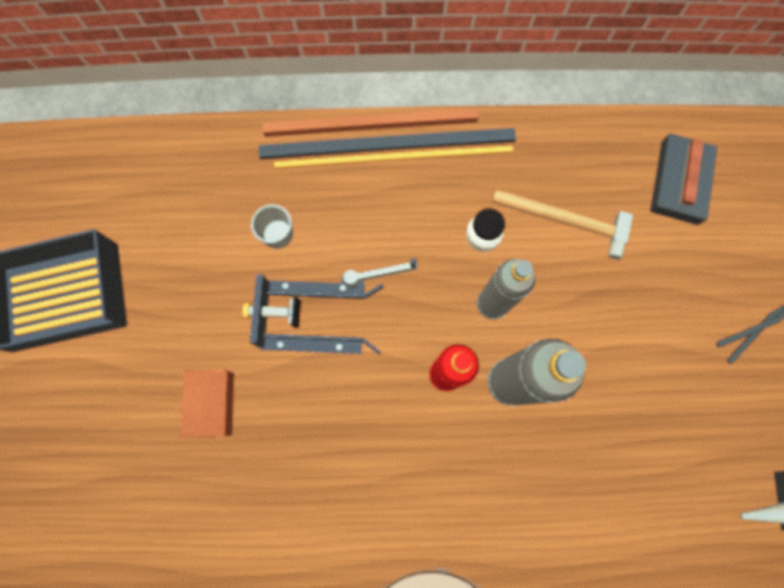

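Top view (shown at 1.4x): the smaller grey canister is at about (505,290), the larger grey one at (540,375) and the red one at (455,365). Red is excluded and the smaller grey is meant. The bay is at (260–380, 275–350) with its mouth to the right, the gate hub at (350,277) and the stub at (413,264).

```bash
python3 - <<'E'
from h import *
import pickle
t=pickle.load(open("top.pkl","rb")); s=pickle.load(open("scene.pkl","rb"))
save(t,"topc.png",(160,160,430,300),2.9); save(s,"scc.png",(190,140,400,310),3.5)
P=lambda n,f,uv,z: print(n,plane(f,[np.array(uv)/1.4],z)[0].round(4))
P("can top t",t,(521,268),.24);P("can top s",s,(307,217),.24)
P("hub t",t,(350,276),.047);P("hub s",s,(434,340),.052);P("stub t",t,(414,263),.071);P("stub s",s,(373,327),.071)
# depth-based: tall things
v,u=np.mgrid[130:300,100:430]; uv=np.c_[u.ravel(),v.ravel()]; p=depthpts(t,uv)
for nm,z0,z1,c,rad in (("can neck",.22,.26,(372,191),25),("big",.26,.5,(405,260),40),("red",.15,.3,(327,258),30)):
    m=(p[:,2]>z0)&(p[:,2]<z1)&(np.hypot(*(uv-c).T)<rad); print(nm,m.sum(),p[m].mean(0).round(4),p[m].min(0).round(3),p[m].max(0).round(3))
m=(p[:,2]>.05)&(p[:,2]<.07)&(uv[:,0]<195)&(uv[:,0]>170)&(uv[:,1]>185)
print("wall",m.sum(),p[m].mean(0).round(4),p[m].min(0).round(4),p[m].max(0).round(4))
E
```

```text
can top t [ 0.5667 -0.1317  0.24  ]
can top s [ 0.5814 -0.1247  0.24  ]
hub t [0.6122 0.1189 0.047 ]
hub s [0.6211 0.1235 0.052 ]
stub t [0.6261 0.0076 0.071 ]
stub s [0.6402 0.0152 0.071 ]
can neck 175 [ 0.5651 -0.1335  0.2361] [ 0.554 -0.147  0.221] [ 0.579 -0.122  0.243]
big 1519 [ 0.4221 -0.147   0.2949] [ 0.386 -0.191  0.26 ] [ 0.464 -0.118  0.336]
red 751 [ 0.4382 -0.0396  0.2063] [ 0.411 -0.073  0.15 ] [ 0.47  -0.014  0.242]
wall 292 [0.5561 0.2781 0.0581] [0.4969 0.2686 0.0501] [0.6167 0.2888 0.0621]
```

View pics/topc.png

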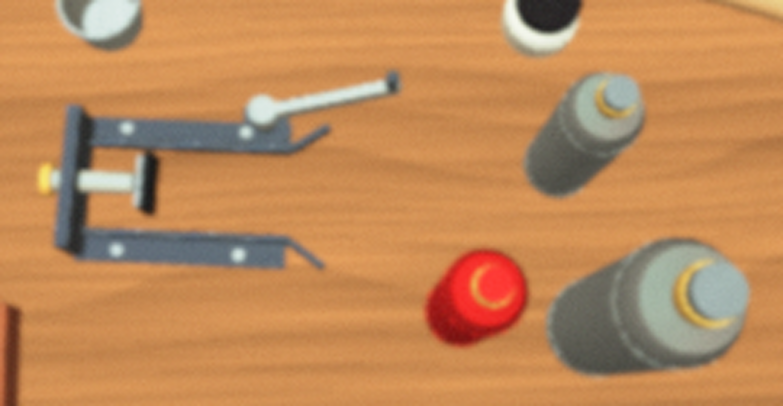

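View pics/scc.png

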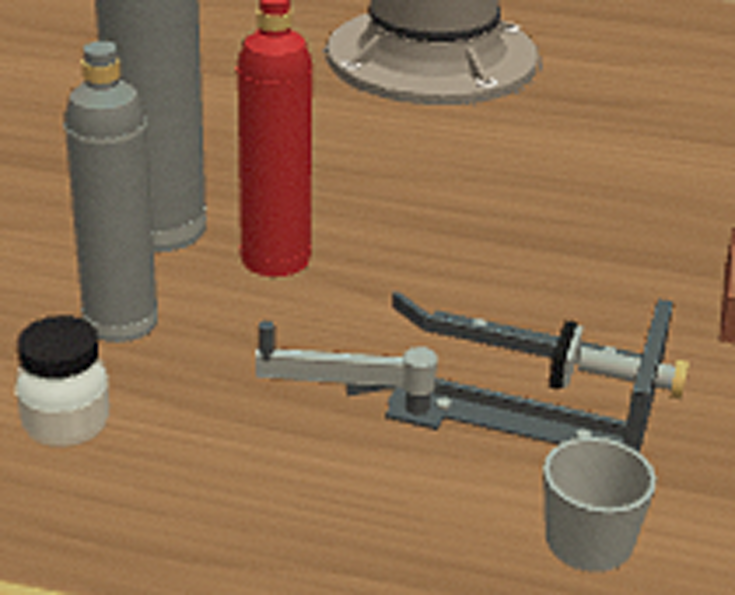

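The crops confirm it: the target is the small grey canister, neck at (620,95) in the top crop. The red and the big grey ones are next to it. I'll move out clear of everything, with the fingers at about a 30 mm gap for a two-point cradle.

```bash
R='[[-1,-0.46,0,0,0,0],[-1,-0.46,0,0,0,0],[-1,-0.46,0,0,0,0],[-1,-0.46,0,0,0,0],[-1,-0.46,0,0,0,0],[-1,-0.46,0,0,0,0],[-1,-0.46,0,0,0,0],[-1,-0.46,0,0,0,0],[-1,-0.46,0,0,0,0],[-1,-0.46,0,0,0,0],[-1,-0.46,0,0,0,0]]'; 
python3 -m crank '[[-1,-0.46,0,0,0,0],[-1,-0.46,0,0,0,0],[-1,-0.46,0,0,0,0],[-1,-0.46,0,0,0,0],[-1,-0.46,0,0,0,0],[-1,-0.46,0,0,0,0],[-1,-0.46,0,0,0,0],[-1,-0.46,0,0,0,0],[-1,-0.46,0,0,0,0],[-1,-0.46,0,0,0,0],[-1,-0.46,0,0,0,0],[-1,-0.46,0,0,0,0]]' 0.35 20
python3 -m crank '[[-1,-0.46,0,0,0,0],[-1,-0.46,0,0,0,0],[-1,-0.46,0,0,0,0],[-1,-0.46,0,0,0,0],[-1,-0.46,0,0,0,0],[-1,-0.46,0,0,0,0],[-1,-0.46,0,0,0,0],[-1,-0.46,0,0,0,0],[-1,-0.46,0,0,0,0],[-1,-0.46,0,0,0,0],[-1,-0.46,0,0,0,0],[-1,-0.46,0,0,0,0]]'
python3 -c "
from h import *
o=status.get_obs();print(o['joints'].round(4),o['tcp_pos'],o['orientation'])"
```

```text
clock: 1.3
tcp_pos: [0.433, 0.434, 0.2309]
orientation: [-0.595, -3.084, 0.001]
contact_force: [0.2, 0.5, -0.3]
grip_width: 0.0297
gripper_force: 0.0
clock: 2.5
tcp_pos: [0.6146, 0.2425, 0.2308]
orientation: [-0.594, -3.084, 0.001]
contact_force: [-0.2, -0.2, 0.0]
grip_width: 0.0299
gripper_force: 0.0
[-0.5917  0.4567  0.1699  1.6005 -0.0841  1.0925  0.7899] [0.61463007 0.2424848  0.23076153] [-5.94338134e-01 -3.08398244e+00  8.98778317e-04]
```

```bash
python3 -m crank '[[-1,-0.46,0,0,0,0],[-1,-0.46,0,0,0,0],[-1,-0.46,0,0,0,0],[0,-1,0,0,0,0.19],[0,-1,0,0,0,0.19],[0,0,0,0,0,0]]'
python3 - <<'E'
from h import *
import pickle
f=eyes.grab_frame("wrist"); save(f,"w1.png",s=1.4); pickle.dump(f,open("w1.pkl","wb"))
M=np.linalg.inv(f["world_to_cam"]); print(M.round(3))
o=status.get_obs();print(o['joints'].round(4),o['tcp_pos'],o['orientation'])
E
```

```text
clock: 3.1
tcp_pos: [0.6415, 0.1559, 0.2309]
orientation: [-1.056, -2.958, 0.004]
contact_force: [0.4, 0.1, 0.7]
grip_width: 0.0299
gripper_force: 0.0
[[ 0.633 -0.735 -0.244  0.58 ]
 [ 0.774  0.6    0.201  0.208]
 [-0.002 -0.316  0.949  0.373]
 [ 0.     0.     0.     1.   ]]
[-0.5192  0.4619  0.2567  1.6038 -0.1271  1.0931  0.6614] [0.64201319 0.15814044 0.23108937] [-1.04725264e+00 -2.96157430e+00  1.46935395e-03]
```

View pics/w1.png

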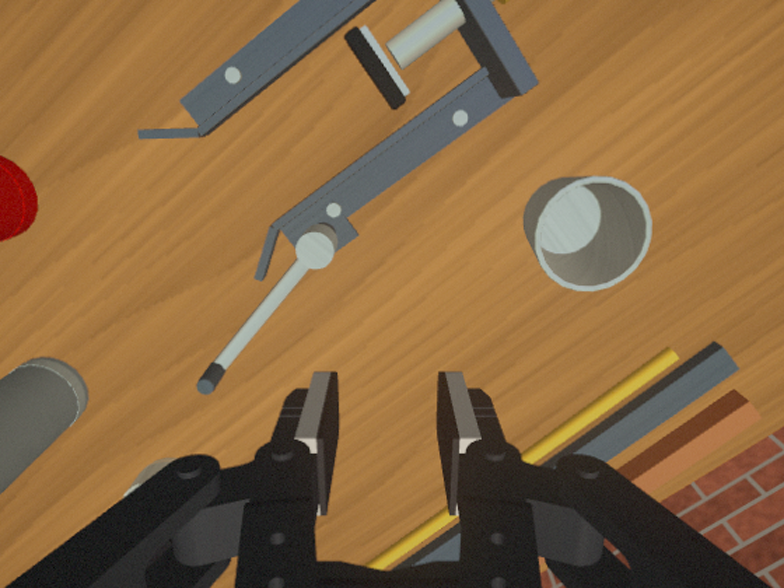

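```bash
python3 - <<'E'
from h import *
import pickle
f=pickle.load(open("w1.pkl","rb")); q=lambda a:np.array(a)/1.4
for n,uv in (("hub",(315,250)),("stub",(208,387)),("screwL",(233,75)),("screwR",(334,210)),("screwR2",(460,118)),("bar",(260,310)),("bench",(500,300))):
    print(n,depthpts(f,[q(uv)])[0].round(4))
J=plane(f,[q((203,136)),q((278,226))],.014)[:,:2]; print("junctions",J.round(4),np.linalg.norm(J[0]-J[1]))
ws=plane(f,[q((138,137)),q((261,280))],.014)[:,:2];print("wing tips",ws.round(4),np.linalg.norm(ws[0]-ws[1]))
C=plane(f,[q((347,35)),q((393,108))],.048)[:,:2];print("cushion",C.round(4))
H=plane(f,[q((315,249))],.055)[0,:2]; 
m=J.mean(0); ey=(J[0]-J[1])/np.linalg.norm(J[0]-J[1]); ex=np.array([ey[1],-ey[0]]); 
for e in (ex,): print("ex",e,np.degrees(np.arctan2(e[1],e[0])),"O",m+.085*e, "hub bay",(H-m)@e-.085,(H-m)@ey, "cush x",(C-m)@e-.085)
c=plane(f,[q((205,385))],.071)[0,:2]; print("stub",c,"from hub",c-H,np.linalg.norm(c-H))
E
```

```text
hub [0.6122 0.1223 0.0514]
stub [0.6341 0.0138 0.071 ]
screwL [0.4959 0.1467 0.0067]
screwR [0.6037 0.1397 0.0067]
screwR2 [0.6102 0.244  0.0079]
bar [0.6201 0.0656 0.046 ]
bench [7.334e-01 1.902e-01 4.000e-04]
junctions [[0.5119 0.1065]
 [0.5871 0.1039]] 0.07529700481427082
wing tips [[0.4848 0.0728]
 [0.608  0.068 ]] 0.1232989673999169
cushion [[0.531  0.2178]
 [0.5777 0.2132]]
ex [0.03445846 0.99940613] 88.02528480599904 O [0.55245264 0.19015432] hub bay -0.06438199416698738 -0.0611556325048402 cush x [0.02688697 0.02386402]
stub [0.63184339 0.01329348] from hub [ 0.02048994 -0.11040975] 0.11229492534060019
```

```bash

python3 -m crank '[[-0.93,-0.42,0,0,0,0],[-0.93,-0.42,0,0,0,0],[-0.93,-0.42,0,0,0,0],[-0.93,-0.42,0,0,0,0],[-0.93,-0.42,0,0,0,0],[-0.93,-0.42,0,0,0,0],[-0.93,-0.42,0,0,0,0],[-0.93,-0.42,0,0,0,0],[-0.93,-0.42,0,0,0,0],[-0.93,-0.42,0,0,0,0],[-0.93,-0.42,0,0,0,0]]'
python3 -m crank '[[0,0,0,0,0,0.178],[0,0,0,0,0,0.178],[0,0,0,0,0,0.178],[0,0,0,0,0,0.178],[0,0,0,0,0,0.178],[0,0,0,0,0,0.178],[-1,0,0,0,0,0],[-1,0,0,0,0,0],[-1,0,0,0,0,0],[-1,0,0,0,0,0],[-1,0,0,0,0,0],[-1,0,0,0,0,0]]'
python3 -m crank '[[-1,0,0,0,0,0],[-1,0,0,0,0,0],[-1,0,0,0,0,0],[-1,-0.8,0,0,0,0],[-1,-0.8,0,0,0,0],[0,-0.8,0,0,0,0],[0,-0.8,0,0,0,0],[0,-0.8,0,0,0,0],[0,0,0,0,0,0]]'
python3 - <<'E'
from h import *
import pickle
f=eyes.grab_frame("scene"); save(f,"s2.png",s=1.4); pickle.dump(f,open("s2.pkl","wb"))
w=eyes.grab_frame("wrist"); pickle.dump(w,open("w2.pkl","wb")); save(w,"w2.png")
o=status.get_obs();print(o['joints'].round(4),o['tcp_pos'],o['orientation'])
E
```

```text
clock: 4.25
tcp_pos: [0.7442, -0.0423, 0.2312]
orientation: [-1.046, -2.962, -0.0]
contact_force: [-0.0, -0.1, -0.1]
grip_width: 0.03
gripper_force: 0.0
clock: 5.45
tcp_pos: [0.7496, -0.1633, 0.2313]
orientation: [2.163, 2.279, -0.0]
contact_force: [1.0, -0.6, 0.1]
grip_width: 0.0295
gripper_force: 0.0
clock: 6.35
tcp_pos: [0.6734, -0.2667, 0.2318]
orientation: [-2.164, -2.277, 0.001]
contact_force: [-0.0, -0.8, 0.7]
grip_width: 0.0297
gripper_force: 0.0
[-0.026   0.6033  0.4994  1.4412 -0.2997  1.1722  0.5679] [ 0.67562104 -0.26523454  0.2316397 ] [2.16186701e+00 2.27867468e+00 9.84158290e-04]
```

View pics/s2.png

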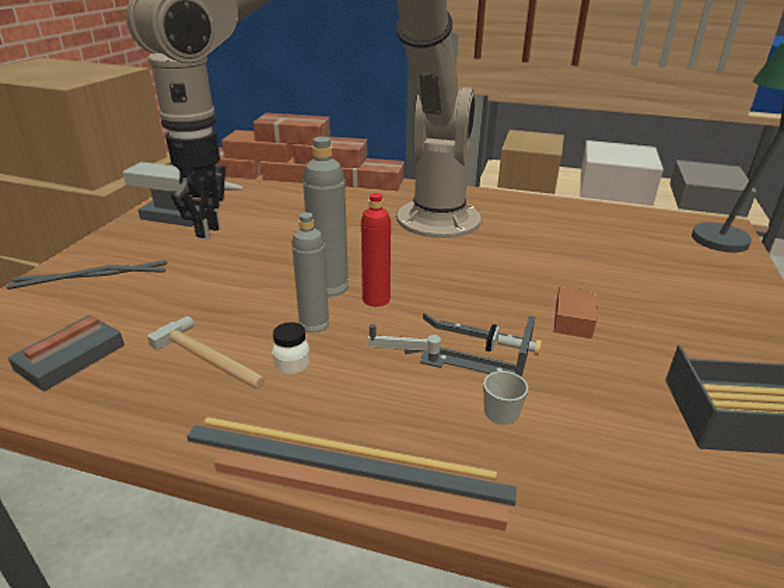

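View pics/w2.png

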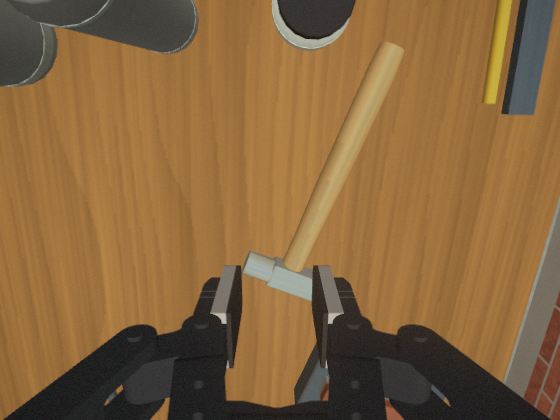

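```bash
python3 - <<'E'
from h import *
import pickle
from scipy.optimize import least_squares
s=pickle.load(open("s2.pkl","rb")); w=pickle.load(open("w2.pkl","rb"))
print("wrist joint",depthpts(s,[np.array((185,25))/1.4, np.array((235,10))/1.4]).round(3))
P=plane(w,[(196,12),(197,25),(192,40),(183,49),(170,52)],.0)[:,:2]; print(P.round(4))
print(least_squares(lambda c:np.hypot(*(P-c).T)-.03,[.57,-.13]).x)
# depth cluster of canister lower side
v,u=np.mgrid[0:60,60:200]; uv=np.c_[u.ravel(),v.ravel()]; p=depthpts(w,uv)
m=(p[:,2]>.015)&(p[:,2]<.17)&(p[:,0]>.5); q=p[m][:,:2]; r_=least_squares(lambda c:np.hypot(*(q-c).T)-.03,[.57,-.13],loss='soft_l1',f_scale=.002); print(m.sum(),r_.x,np.abs(r_.fun).mean())
m=(p[:,0]<.5)&(p[:,2]>.02);print("big",p[m].min(0),p[m].max(0))
E
```

```text
wrist joint [[ 0.703 -0.225  0.56 ]
 [ 0.628 -0.19   0.572]]
[[ 0.596  -0.1267]
 [ 0.5968 -0.1374]
 [ 0.5922 -0.1503]
 [ 0.5838 -0.1583]
 [ 0.5717 -0.1615]]
[ 0.56721554 -0.13269939]
4232 [ 0.56798117 -0.13304423] 0.00023869300511251287Traceback (most recent call last):
  File "<stdin>", line 11, in <module>
    return umr_minimum(a, axis, None, out, keepdims, initial, where)
ValueError: zero-size array to reduction operation minimum which has no identity
```

```bash

python3 -m crank '[[0,-1,0,0,0.1667,0],[0,-1,0,0,0.1667,0],[0,-1,0,0,0.1667,0],[0,-1,0,0,0.1667,0],[0,-1,0,0,0,0],[0,-0.25,0,0,0,0],[-0.525,0,0.91,0,0,0],[-0.525,0,0.91,0,0,0],[-0.525,0,0.91,0,0,0],[-0.525,0,0.91,0,0,0],[-0.525,0,0.91,0,0,0],[0,0,0,0,0,0]]'
python3 - <<'E'
from h import *
from scipy.spatial.transform import Rotation as R
s=eyes.grab_frame("scene")
o=status.get_obs();print(o['joints'].round(4),o['tcp_pos'],R.from_rotvec(o['orientation']).as_matrix().round(3))
v,u=np.mgrid[0:200,0:400]; p=depthpts(s,np.c_[u.ravel(),v.ravel()])
m=(p[:,2]>.25)&(p[:,0]>.2)&(np.hypot(p[:,0]-.42,p[:,1]+.15)<.14)&(p[:,2]<.6)
d=np.hypot(p[m][:,0]-.42,p[m][:,1]+.15)
for a in (0,.03,.06,.09,.12): 
    k=(d>a)&(d<a+.03); print(a,k.sum(), np.histogram(p[m][k][:,2],np.arange(.25,.61,.05))[0])
E
```

```text
clock: 7.65
tcp_pos: [0.5701, -0.2683, 0.1233]
orientation: [-1.866, -1.97, -0.499]
contact_force: [-0.6, 0.2, 0.4]
grip_width: 0.0298
gripper_force: 0.0
[ 0.3466  0.725   0.322   1.5537 -0.6315  1.3232  0.9779] [ 0.57055368 -0.26910002  0.12503953] [[-0.046  0.999 -0.029]
 [ 0.864  0.054  0.501]
 [ 0.501 -0.002 -0.865]]
0 318 [122 196   0   0   0   0   0]
0.03 400 [400   0   0   0   0   0   0]
0.06 21 [ 0  0  0  0  0  0 21]
0.09 230 [  0   0   0   0   0  87 143]
0.12 246 [  0   0   0   0   0 152  94]
```

```bash

python3 -m crank '[[-0.515,0,0.89,0,0,0],[-0.515,0,0.89,0,0,0],[-0.515,0,0.89,0,0,0],[-0.515,0,0.89,0,0,0],[-0.515,0,0.89,0,0,0],[0.87,0,0.5,0,0,0],[0.87,0,0.5,0,0,0],[0.87,0,0.5,0,0,0],[0,0,0,0,0,0]]'
python3 - <<'E'
from h import *
o=status.get_obs();print(o['tcp_pos'],o['contact_force'])
s=eyes.grab_frame("scene"); save(s,"s3.png",(140,60,440,290),2.6)
v,u=np.mgrid[0:200,0:400]; p=depthpts(s,np.c_[u.ravel(),v.ravel()])
m=(p[:,2]>.2)&(p[:,0]>.2)&(np.hypot(p[:,0]-.42,p[:,1]+.15)<.14)&(p[:,2]<.6)
d=np.hypot(p[m][:,0]-.42,p[m][:,1]+.15)
for a in (0,.03,.06,.09,.12): 
    k=(d>a)&(d<a+.03); print(a,k.sum(), np.histogram(p[m][k][:,2],np.arange(.2,.61,.05))[0])
E
```

```text
clock: 8.6
tcp_pos: [0.5671, -0.2064, 0.0225]
orientation: [-1.864, -1.972, -0.502]
contact_force: [1.5, 0.6, 0.3]
grip_width: 0.03
gripper_force: 0.0
[ 0.56710566 -0.20636113  0.02254695] [1.46111517 0.57984481 0.27690874]
0 354 [  0 125 194   0   0   0   0  35]
0.03 1188 [500 396   0   0   0   0 144 148]
0.06 483 [  0   0   0   0   0  66 270 147]
0.09 1045 [132   0   0   0  25 225 419 244]
0.12 794 [ 71   0   0   0  93 190 374  66]
```

View pics/s3.png

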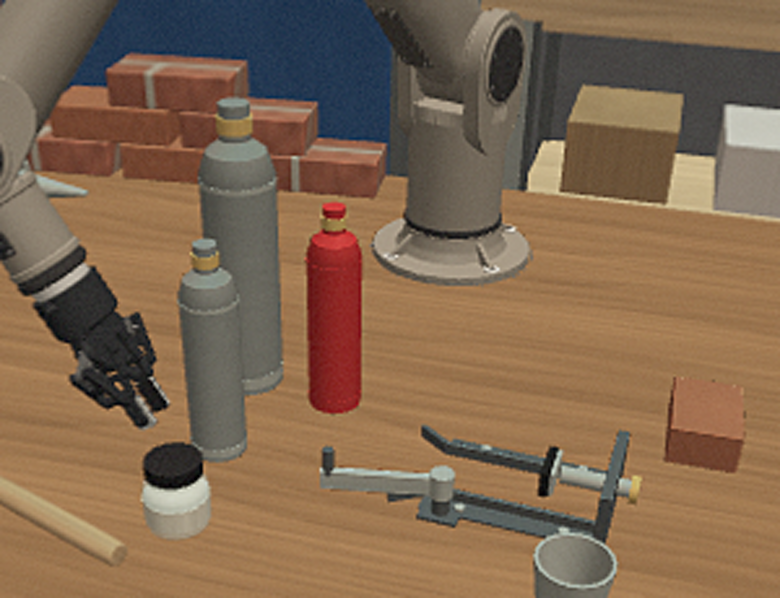

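The view shows the fingers poised behind the small canister, tip at about (150,420), with the arm clear of the big one. I'll check the jar clearance and then close up.

```bash
python3 -m crank '[[0.435,0.25,0.25,0,0,0],[0.435,0,0.25,0,0,0],[0.435,0,0.25,0,0,0],[0,0,0,0,0,0]]'
python3 - <<'E'
from h import *
import pickle
t=pickle.load(open("top.pkl","rb")); w=pickle.load(open("w2.pkl","rb"))
print("jar",plane(t,[np.array((488,222))/1.4],.075))
v,u=np.mgrid[0:60,260:370]; p=depthpts(w,np.c_[u.ravel(),v.ravel()]); m=(p[:,2]>.065)&(p[:,2]<.085); print(m.sum(),p[m].min(0),p[m].max(0))
print(status.get_obs()['contact_force'])
E
```

```text
clock: 9.05
tcp_pos: [0.5706, -0.1777, 0.0236]
orientation: [-1.867, -1.972, -0.502]
contact_force: [-0.7, -0.0, 0.3]
grip_width: 0.0295
gripper_force: 0.0
jar [[ 0.69590645 -0.12336851  0.075     ]]
2300 [ 0.66863145 -0.15042107  0.06505378] [ 0.72379038 -0.1244442   0.07775128]
[-0.66561989 -0.0335369   0.28191367]
```

```bash
python3 -m crank '[[0.2165,-0.01,0.125,0,0,0],[0.2165,-0.01,0.125,0,0,0],[0.2165,-0.01,0.125,0,0,0],[0.2165,-0.01,0.125,0,0,0],[0.2165,-0.01,0.125,0,0,0],[0.2165,-0.01,0.125,0,0,0],[0.2165,-0.01,0.125,0,0,0],[0.2165,-0.01,0.125,0,0,0]]'
cat > can.py <<'E'
from h import *
from scipy.optimize import least_squares
def can(g=None):
    t=eyes.grab_frame("top"); o=status.get_obs(); tc=o['tcp_pos']
    if g is None: g=tc[:2]+[-.002,.0355]
    v,u=np.mgrid[100:320,100:430]; p=depthpts(t,np.c_[u.ravel(),v.ravel()])
    # neck cap and shoulder by height
    m=(p[:,2]>.225)&(p[:,2]<.25)&(np.hypot(p[:,0]-g[0],p[:,1]-g[1])<.035)
    top=p[m]; mm=top[:,2]>top[:,2].max()-.006 if m.any() else []
    b=(p[:,2]>.06)&(p[:,2]<.18)&(np.hypot(p[:,0]-g[0],p[:,1]-g[1])<.045)
    q=p[b][:,:2]; c=least_squares(lambda c:np.hypot(*(q-c).T)-.03,g,loss='soft_l1',f_scale=.002).x
    O=np.array([.553,.189]); ex=np.array([.056,.9984]); ey=np.array([-.9984,.056])
    n=top[mm].mean(0)
    print("neck",n.round(4),"side fit",c.round(4),"corr bay",((c+CORR-O)@ex).round(4),((c+CORR-O)@ey).round(4),"neck-side",(n[:2]-c).round(4))
    print("tcp",tc.round(4),"F",o['contact_force'].round(1),"clk",o['clock'])
CORR=np.array([.003,0.])
if __name__=="__main__": can()
E
python3 can.py
```

```text
clock: 9.85
tcp_pos: [0.5668, -0.1398, 0.0236]
orientation: [-1.871, -1.972, -0.501]
contact_force: [-0.8, -2.7, 0.1]
grip_width: 0.0299
gripper_force: 1.2
neck [ 0.5646 -0.1081  0.2395] side fit [ 0.5652 -0.1084] corr bay -0.2961 -0.0318 neck-side [-0.0007  0.0003]
tcp [ 0.5667 -0.1385  0.0237] F [ 0.7 -1.2  0.9] clk 9.9
```

```bash
python3 -m crank '[[0.2165,-0.01,0.125,0,0,0],[0.2165,-0.01,0.125,0,0,0],[0.2165,-0.01,0.125,0,0,0],[0.2165,-0.01,0.125,0,0,0],[0.2165,-0.01,0.125,0,0,0],[0.2165,-0.01,0.125,0,0,0],[0.2165,-0.01,0.125,0,0,0],[0.2165,-0.01,0.125,0,0,0],[0.2165,-0.01,0.125,0,0,0],[0.2165,-0.01,0.125,0,0,0],[0.2165,-0.01,0.125,0,0,0],[0.2165,-0.01,0.125,0,0,0]]'
python3 can.py
```

```text
clock: 11.1
tcp_pos: [0.5612, -0.0799, 0.0236]
orientation: [-1.87, -1.972, -0.501]
contact_force: [0.0, -2.3, 0.7]
grip_width: 0.0297
gripper_force: 1.2
neck [ 0.559  -0.0481  0.2393] side fit [ 0.5596 -0.0483] corr bay -0.2363 -0.0229 neck-side [-0.0007  0.0001]
tcp [ 0.5611 -0.0786  0.0237] F [-0.  -0.8  1.1] clk 11.15
```

```bash
python3 -m crank '[[0.26,-0.018,0.15,0,0,0],[0.26,-0.018,0.15,0,0,0],[0.26,-0.018,0.15,0,0,0],[0.26,-0.018,0.15,0,0,0],[0.26,-0.018,0.15,0,0,0],[0.26,-0.018,0.15,0,0,0],[0.26,-0.018,0.15,0,0,0],[0.26,-0.018,0.15,0,0,0],[0.26,-0.018,0.15,0,0,0],[0.26,-0.018,0.15,0,0,0],[0.26,-0.018,0.15,0,0,0],[0.26,-0.018,0.15,0,0,0]]'
python3 can.py
```

```text
clock: 12.35
tcp_pos: [0.5531, -0.008, 0.0236]
orientation: [-1.87, -1.972, -0.501]
contact_force: [0.6, -3.5, -0.6]
grip_width: 0.03
gripper_force: 1.2
neck [0.5508 0.0238 0.2391] side fit [0.5516 0.0237] corr bay -0.1649 -0.0108 neck-side [-0.0007  0.0001]
tcp [ 0.5529 -0.0066  0.0238] F [-0.  -0.6  1.4] clk 12.4
```

```bash
python3 -m crank '[[0.26,-0.018,0.15,0,0,0],[0.26,-0.018,0.15,0,0,0],[0.26,-0.018,0.15,0,0,0],[0.26,-0.018,0.15,0,0,0],[0.26,-0.018,0.15,0,0,0],[0.26,-0.018,0.15,0,0,0],[0.26,-0.018,0.15,0,0,0]]'
python3 can.py
```

```text
clock: 13.1
tcp_pos: [0.5483, 0.0338, 0.0237]
orientation: [-1.87, -1.972, -0.501]
contact_force: [0.3, -2.7, 0.7]
grip_width: 0.0298
gripper_force: 1.3
neck [0.5458 0.0657 0.2393] side fit [0.5468 0.0656] corr bay -0.1234 -0.0038 neck-side [-0.001   0.0002]
tcp [0.5481 0.0352 0.0238] F [ 0.6 -1.2  1.8] clk 13.15
```

```bash
python3 -m crank '[[0.2165,0,0.125,0,0,0],[0.2165,0,0.125,0,0,0],[0.2165,0,0.125,0,0,0],[0.2165,0,0.125,0,0,0],[0.2165,0,0.125,0,0,0],[0.2165,0,0.125,0,0,0],[0.2165,0,0.125,0,0,0]]'
python3 can.py
```

```text
clock: 13.85
tcp_pos: [0.5465, 0.0687, 0.0236]
orientation: [-1.87, -1.972, -0.501]
contact_force: [-0.1, -2.5, 0.6]
grip_width: 0.0297
gripper_force: 1.3
neck [0.5443 0.1002 0.2392] side fit [0.5449 0.1005] corr bay -0.0887 0.0001 neck-side [-0.0006 -0.0003]
tcp [0.5463 0.0699 0.0238] F [ 0.6 -1.7  0.3] clk 13.9
```

Centred. Now along the bay axis, which is 6° off tool forward.

```bash
python3 -m crank '[[0.2165,0.027,0.125,0,0,0],[0.2165,0.027,0.125,0,0,0],[0.2165,0.027,0.125,0,0,0],[0.2165,0.027,0.125,0,0,0],[0.2165,0.027,0.125,0,0,0],[0.2165,0.027,0.125,0,0,0]]'
python3 can.py
```

```text
clock: 14.5
tcp_pos: [0.5482, 0.0988, 0.0236]
orientation: [-1.87, -1.972, -0.501]
contact_force: [0.5, -2.3, -0.0]
grip_width: 0.0303
gripper_force: 1.4
neck [0.5456 0.1306 0.2391] side fit [0.5464 0.1307] corr bay -0.0584 0.0003 neck-side [-0.0008 -0.0001]
tcp [0.5481 0.1    0.0238] F [ 0.9 -1.4  0.6] clk 14.55
```

```bash
python3 -m crank '[[0.2165,0.027,0.125,0,0,0],[0.2165,0.027,0.125,0,0,0],[0.2165,0.027,0.125,0,0,0],[0.2165,0.027,0.125,0,0,0],[0.2165,0.027,0.125,0,0,0]]'
python3 can.py
```

```text
clock: 15.05
tcp_pos: [0.5496, 0.124, 0.0237]
orientation: [-1.87, -1.972, -0.501]
contact_force: [0.4, -3.0, 0.4]
grip_width: 0.0297
gripper_force: 1.3
neck [0.5471 0.1557 0.239 ] side fit [0.5478 0.1559] corr bay -0.0332 0.0003 neck-side [-0.0008 -0.0001]
tcp [0.5495 0.1252 0.0238] F [ 0.  -1.9  1. ] clk 15.1
```

```bash
python3 -m crank '[[0.2165,0.027,0.125,0,0,0],[0.2165,0.027,0.125,0,0,0],[0.2165,0.027,0.125,0,0,0]]' | grep -E "tcp|force"
python3 -m crank '[[0.0866,0.01,0.05,0,0,0],[0.0866,0.01,0.05,0,0,0]]'| grep -E "tcp|contact"
python3 can.py
```

```text
tcp_pos: [0.5504, 0.1389, 0.0237]
contact_force: [0.1, -2.5, -1.0]
gripper_force: 1.3
tcp_pos: [0.5506, 0.1428, 0.0236]
contact_force: [-0.9, -2.2, 0.5]
neck [0.5481 0.1746 0.2391] side fit [0.5488 0.1747] corr bay -0.0143 0.0004 neck-side [-0.0007 -0.0002]
tcp [0.5505 0.1431 0.0237] F [ 0.2 -2.3 -0.6] clk 15.65
```

```bash
python3 -m crank '[[0.0866,0.01,0.05,0,0,0],[0.0866,0.01,0.05,0,0,0]]'| grep -E "tcp|contact"
python3 -m crank '[[0.0433,0.005,0.025,0,0,0],[0.0433,0.005,0.025,0,0,0]]'| grep -E "tcp|contact"
```

```text
tcp_pos: [0.5509, 0.1464, 0.0236]
contact_force: [-0.4, -3.7, 0.5]
tcp_pos: [0.5509, 0.1486, 0.0236]
contact_force: [0.2, -3.5, -0.2]
```

```bash
python3 -m crank '[[0.0433,0.005,0.025,0,0,0],[0.0433,0.005,0.025,0,0,0]]'| grep -E "tcp|contact"
```

```text
tcp_pos: [0.5511, 0.1505, 0.0237]
contact_force: [0.3, -4.5, 0.9]
```

```bash
python3 -m crank '[[0.0433,0.005,0.025,0,0,0],[0.0433,0.005,0.025,0,0,0]]'| grep -E "tcp|contact"; python3 can.py
```

```text
tcp_pos: [0.5512, 0.1513, 0.0235]
contact_force: [-0.8, -7.7, 2.4]
neck [0.5486 0.1826 0.2392] side fit [0.5494 0.183 ] corr bay -0.006 0.0003 neck-side [-0.0008 -0.0005]
tcp [0.5513 0.1513 0.0235] F [-1.2 -6.9  3. ] clk 16.5
```

```bash
python3 -m crank '[[0.0433,0.005,0.025,0,0,0],[0,0,0,0,0,0]]'| grep -E "clock|tcp|contact"
```

```text
clock: 16.7
tcp_pos: [0.5514, 0.1516, 0.0234]
contact_force: [-1.8, -7.7, 2.7]
```

```bash
python3 -m crank '[[0.0433,0.005,0.025,0,0,0],[0,0,0,0,0,0]]'| grep -E "clock|tcp|contact"; python3 -m crank '[[0.0433,0.005,0.025,0,0,0],[0,0,0,0,0,0]]'| grep -E "clock|tcp|contact"
```

```text
clock: 16.9
tcp_pos: [0.5515, 0.152, 0.0234]
contact_force: [-2.4, -9.4, 4.3]
clock: 17.1
tcp_pos: [0.5516, 0.1523, 0.0234]
contact_force: [-1.8, -11.9, 5.7]
```

```bash
python3 -m crank '[[0,0,0,0,0,0],[0,0,0,0,0,0],[0,0,0,0,0,0],[0,0,0,0,0,0],[0,0,0,0,0,0],[0,0,0,0,0,0],[0,0,0,0,0,0],[0,0,0,0,0,0],[0,0,0,0,0,0],[0,0,0,0,0,0],[0,0,0,0,0,0],[0,0,0,0,0,0]]'| grep -E "clock|tcp|contact"; python3 can.py
```

```text
clock: 18.3
tcp_pos: [0.5516, 0.1523, 0.0234]
contact_force: [-2.8, -11.5, 5.8]
neck [0.5488 0.1835 0.2392] side fit [0.5495 0.1838] corr bay -0.0052 0.0002 neck-side [-0.0007 -0.0003]
tcp [0.5515 0.1523 0.0234] F [ -2.9 -11.    6.5] clk 18.35
```

```bash
python3 -m crank '[[-0.0866,-0.01,-0.05,0,0,0],[-0.0866,-0.01,-0.05,0,0,0],[-0.433,-0.05,-0.25,0,0,0],[-0.866,-0.1,-0.5,0,0,0],[-0.866,-0.1,-0.5,0,0,0],[-0.866,-0.1,-0.5,0,0,0],[-0.866,-0.1,-0.5,0,0,0],[-0.866,-0.1,-0.5,0,0,0],[-0.866,-0.1,-0.5,0,0,0],[0,0,0,0,0,0]]'| grep -E "clock|tcp|contact"
python3 -c "
from can import *
can(np.array([.5495,.183]))"
```

```text
clock: 19.35
tcp_pos: [0.5452, 0.0163, 0.0234]
contact_force: [0.4, 0.6, -1.0]
neck [0.5487 0.1827 0.2393] side fit [0.5492 0.1828] corr bay -0.0062 0.0004 neck-side [-0.0005 -0.0002]
tcp [0.5451 0.0188 0.0235] F [ 0.1  0.6 -0.3] clk 19.4
```

```bash
python3 -m crank '[[0.45,0,-0.78,0,0,0],[0.45,0,-0.78,0,0,0],[0.45,0,-0.78,0,0,0],[0.45,0,-0.78,0,0,0],[0.45,0,-0.78,0,0,0],[0,0,0,0,0,0]]' 0 20| grep -E "clock|tcp|contact"
python3 -m crank '[[0.144,0.99,0.083,0,0,0],[0.144,0.99,0.083,0,0,0],[0.144,0.99,0.083,0,0,0],[0.144,0.99,0.083,0,0,0],[0.144,0.99,0.083,0,0,0],[0.144,0.99,0.083,0,0,0],[0,0,0,0,0,0]]' | grep -E "clock|tcp|contact|width"
python3 - <<'E'
from h import *
w=eyes.grab_frame("wrist"); save(w,"w3.png")
E
```

```text
clock: 20.0
tcp_pos: [0.5466, 0.021, 0.1169]
contact_force: [0.5, -0.2, 0.1]
clock: 20.7
tcp_pos: [0.6641, 0.0487, 0.1135]
contact_force: [0.2, 0.7, 1.0]
grip_width: -0.0
```

View pics/w3.png

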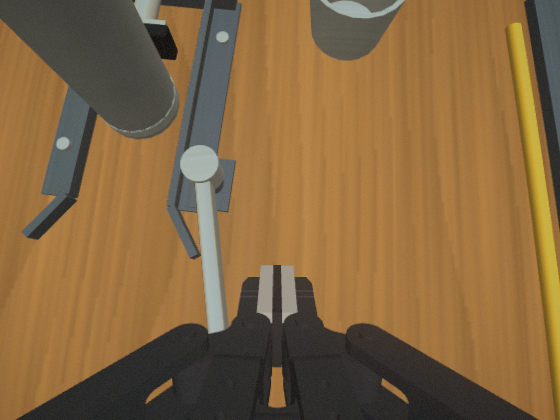

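The canister sits in the bay and the gate bar lies left of the closed fingers, from hub (200,163) to (215,330). The fingers are on its outer side, so I'll lower and start sweeping.

```bash
python3 -m crank '[[-0.325,0.125,0.863,0,0,0],[-0.325,0.125,0.863,0,0,0],[-0.325,0.125,0.863,0,0,0],[-0.325,0.125,0.863,0,0,0],[0,0,0,0,0,0]]' | grep -E "clock|tcp|contact"
cat > gate.py <<'E'
from h import *
O=np.array([.553,.189]); ex=np.array([.056,.9984]); ey=np.array([-.9984,.056])
H=np.array([.612,.122])
def gate():
    s=eyes.grab_frame("top"); o=status.get_obs()
    v,u=np.mgrid[150:300,150:340]; p=depthpts(s,np.c_[u.ravel(),v.ravel()]); im=s["image"][v.ravel(),u.ravel()].astype(int)
    d=p[:,:2]+[.004,.003]-H; rr=np.hypot(*d.T)
    m=(p[:,2]>.038)&(p[:,2]<.053)&(rr>.02)&(rr<.115)&(im.min(1)>110)&(np.ptp(im,axis=1)<50)
    b=np.c_[d@ex,d@ey][m]; a=np.arctan2(-b[:,0],b[:,1]); print("gate pts",m.sum(),"angle med",np.median(a).round(3),"iqr",np.percentile(a,[20,80]).round(2))
    t=o['tcp_pos']; q=t[:2]-O; print("tcp",t.round(4),"bay",(q@ex).round(4),(q@ey).round(4),"F",o['contact_force'].round(1),"clk",o['clock'])
if __name__=="__main__": gate()
E
python3 gate.py
```

```text
clock: 21.25
tcp_pos: [0.6695, 0.0609, 0.0371]
contact_force: [-0.4, 0.7, 0.5]
gate pts 161 angle med 1.835 iqr [1.79 1.91]
tcp [0.6705 0.0603 0.0387] bay -0.122 -0.1245 F [ 0.2 -0.4  0.5] clk 21.3
```

```bash
python3 -m crank '[[-0.03,-0.42,-0.018,0,0,0],[-0.03,-0.42,-0.018,0,0,0],[-0.03,-0.42,-0.018,0,0,0],[-0.03,-0.42,-0.018,0,0,0],[-0.03,-0.42,-0.018,0,0,0],[-0.017,-0.437,-0.01,0,0,0],[-0.017,-0.437,-0.01,0,0,0],[-0.017,-0.437,-0.01,0,0,0]]' | grep -E "clock|contact"; python3 gate.py
```

```text
clock: 22.1
contact_force: [1.0, 0.6, 0.0]
gate pts 134 angle med 1.343 iqr [1.28 1.41]
tcp [0.6017 0.0513 0.0409] bay -0.1347 -0.0564 F [-1.1  0.6  1. ] clk 22.15
```

```bash
python3 -m crank '[[0.098,-0.45,0.23,0,0,0],[0.173,-0.45,0.1,0,0,0],[0.173,-0.45,0.1,0,0,0],[0.307,-0.33,0.178,0,0,0],[0.307,-0.33,0.178,0,0,0],[0.307,-0.33,0.178,0,0,0]]' | grep -E "clock|contact"; python3 gate.py
```

```text
clock: 22.75
contact_force: [1.9, -1.6, -0.1]
gate pts 148 angle med 0.458 iqr [0.4  0.52]
tcp [0.5532 0.0844 0.0378] bay -0.1044 -0.006 F [-1.1  1.6 -0.1] clk 22.8
```

```bash
python3 -m crank '[[0.294,-0.126,0.17,0,0,0],[0.294,-0.126,0.17,0,0,0],[0.294,-0.126,0.17,0,0,0]]' | grep -E "clock|contact"; python3 gate.py
```

```text
clock: 23.1
contact_force: [1.3, -1.7, -0.4]
gate pts 150 angle med 0.146 iqr [0.09 0.2 ]
tcp [0.5461 0.1042 0.038 ] bay -0.085 0.0021 F [-0.1 -0.3 -0.8] clk 23.15
```

```bash
python3 -m crank '[[0.0866,0,0.05,0,0,0],[0.0866,0,0.05,0,0,0],[0.0866,0,0.05,0,0,0]]' | grep -E "clock|contact"; python3 gate.py;  python3 -m crank '[[0.0866,0,0.05,0,0,0],[0,0,0,0,0,0]]' | grep -E "clock|contact"; python3 gate.py
```

```text
clock: 23.45
contact_force: [-0.7, -1.1, -0.5]
gate pts 163 angle med 0.051 iqr [0.   0.12]
tcp [0.5463 0.1085 0.0378] bay -0.0807 0.0022 F [-0.1 -0.8  0.3] clk 23.5
clock: 23.7
contact_force: [0.1, -1.2, -0.9]
gate pts 153 angle med 0.019 iqr [-0.04  0.07]
tcp [0.5464 0.1103 0.0379] bay -0.0789 0.0021 F [0.8 0.6 1.2] clk 23.75
```

```bash
python3 -m crank '[[0.0866,0,0.05,0,0,0],[0,0,0,0,0,0]]' | grep -E "clock|contact";  python3 -m crank '[[0.0866,0,0.05,0,0,0],[0,0,0,0,0,0]]' | grep -E "clock|contact"; python3 gate.py
```

```text
clock: 23.95
contact_force: [-0.8, -2.3, 0.3]
clock: 24.15
contact_force: [-1.4, -6.5, 1.9]
gate pts 155 angle med -0.008 iqr [-0.06  0.05]
tcp [0.5466 0.1122 0.0378] bay -0.0771 0.0021 F [-1.9 -6.7  1.8] clk 24.2
```

Force rises against the stop at an angle of about 0, so the gate is shut. I'll back off, rise and verify.

```bash
python3 -m crank '[[-0.0866,0,-0.05,0,0,0],[-0.26,0,-0.15,0,0,0],[-0.866,0,-0.5,0,0,0],[-0.866,0,-0.5,0,0,0],[-0.866,0,-0.5,0,0,0],[0.45,0,-0.78,0,0,0],[0.45,0,-0.78,0,0,0],[0.45,0,-0.78,0,0,0],[0.45,0,-0.78,0,0,0],[0,0,0,0,0,0]]' | grep -E "clock|tcp|contact"; python3 gate.py; python3 - <<'E'
from can import *
can(np.array([.549,.183]))
t=eyes.grab_frame("top"); save(t,"end.png",(100,90,470,330),2)
E
```

```text
clock: 25.2
tcp_pos: [0.5516, 0.0468, 0.1135]
contact_force: [-0.1, 0.2, -0.6]
gate pts 146 angle med -0.009 iqr [-0.06  0.04]
tcp [0.5508 0.0468 0.112 ] bay -0.1421 -0.0058 F [ 0.6 -0.3 -0.1] clk 25.25
neck [0.5485 0.1825 0.2391] side fit [0.5492 0.1828] corr bay -0.0062 0.0005 neck-side [-0.0007 -0.0004]
tcp [0.5501 0.0468 0.1109] F [-0.6 -0.  -0.5] clk 25.3
```

View pics/end.png

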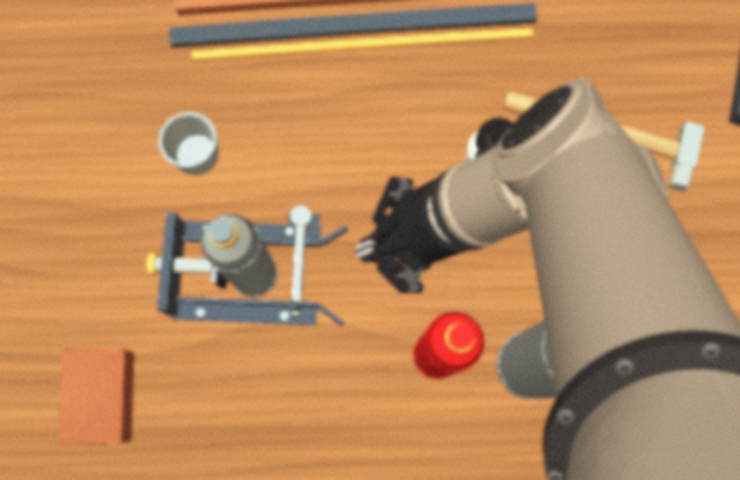

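The canister stands in the bay at (240,255) and the gate lies straight across the mouth from (300,215) to (297,300). The tool is clear and the visible bystanders are where they were.

```bash
python3 -c "
from bench import r
print(r.hand_in())"
```

```text
the job is handed in; nothing more can be done
None
```

The job is handed in, with no verdict returned: the canister was pressed on the cushion with an estimated 9 N for over a second and stands upright in the bay. The gate is shut, and the bystanders I could see had not moved (the arm partly hid the jar and hammer).

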